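# Lift the plated copper plate onto the hotplate

### The arm

A 6-joint arm with a two-finger parallel gripper is mounted at the origin on the work surface. World frame = base frame: x ahead of the robot, y to its left, z up, the work surface at z = 0. Lengths are in m, angles in rad, forces in N, time in s.
With the tool pointing down it reaches from about 0.375 to 0.9 m from the base axis. Payload 3.1 kg.
Tool frame: the origin (TCP) lies midway between the tips of the shut fingers; the grasp point (between the pads) lies 19 mm behind it; x points along the fingers, z is the direction in which the jaws open and shut, and the axes are right-handed (so a half turn about x gives the same grasp; the last joint's range is limited). The gripper opens to 85 mm and grips with 20 to 120 N. Pads are 22 mm wide; open, the fingers measure 114 mm over their backs; the gripper's body (76 mm by 85 mm) begins 54 mm behind the grasp point. The pads swing forward as they close: fully open they stand 13 mm farther back than shut.
Start: joints at [-1.312, 0.527, 1.433, -0, 1.181, -0.178], TCP at [0.264, -0.566, 0.231] pointing down, gripper open.
Joint ranges: [-3.08, 3.08], [-0.75, 2.2], [0.22, 2.44], [-1.43, 4.57], [0, 2.65], [-2.85, 2.85]. Speed limits (rad/s): [2.79, 2.79, 3.14, 3.14, 3.14, 3.14].

### API

Orientations are given as a unit quaternion [x, y, z, w].
In Python, from station import status, snapshot, camera_params, ticket gives the robot as it stands.
- The arm moves only by the tool arm_command, never from a script. Its argument "series" is a list that holds one entry, the list of rows, each a list of 4 numbers: the shift along the tool's x, y, z in mm, then the turn about the tool's x in rad. A call has 1 to 10 rows; each row shifts and turns the commanded pose from where the row before left it, along the tool's axes as they then stand; what a row does not reach is not made up. A row lasts 1/10 s, in which the tool goes at most 50 mm and 8.59 degrees, less where a joint would pass 70% of its speed; a pose out of reach is approached as far as the arm can. A call is refused whole if a number of a shift passes 50 or a number of a turn 0.15, either way. A call with a gripper value outside its range is refused whole. "jaw" is the opening in per cent of the stroke, from 0 (shut) to 100 (fully open), set as the call begins (left out, the last holds). The fingers move at their own pace and stop on an object; "force" is the grip in N (left out, the last holds). Time passes only in rows, so rows that do not move let the fingers close. It gives the time, the measured TCP pose, the force and the opening at its end, in the units of the state.
- status.sense(): the state, without advancing time (a new reading comes with each control period).
- snapshot(name): name is "side" or "top"; returns the picture (400x640x3 uint8, red, green, blue); there is no depth.
- camera_params(name): a dict with "fovy" (degrees; the focal length in pixels is half the picture's height over the tangent of half this angle, whatever the lens; pixels are square), "cx", "cy" (the principal point, pixels), "k1" (the pictures are not rectified: a ray, as slopes to the right and down, at radius r is drawn at 1 + k1 r^2 times it, then the intrinsics apply), "extrinsics" (4x4, takes a point from camera to world coordinates). Camera axes: x right, y down, z forward; pixel columns grow to the right and rows downward; lengths in m; the calibration is good to about 2 mm. A picture is of the moment at which its call begins. camera_params takes no time and is no camera call.
- ticket.sign_off(): hands the job in, once; it reports no verdict.
The state is a dict: "t": time; "q": joint angles; "qd": joint speeds; "tau": joint torques, N m; "tcp_pos": TCP position; "tool_rot": TCP orientation; "force": force on the tool from outside, world axes, zero at the start; "ft_torque": the same for the moment, N m; "finger_gap": opening from 0.0 (shut) to 1.0 (fully open).
Only numpy, scipy, OpenCV 4.12 (cv2) and the standard library are available. Lean on these libraries where they do the work, as an engineer would, in place of code of your own. Each camera call takes 0.05 s, during which the arm holds its last target. There are 200 camera calls.

### The job

The rectangular copper plate has just been plated and the gripper must not touch it. Stand the small amber jar that is in the way on the round hotplate upright on the tan tray, then slide the lifter (the flat steel spatula) under the plate in its rack, lift it out level, and set it down centred and square on the two rails on top of the hotplate. Then draw the lifter out and lay it flat on the tan tray. Leave the round disc, its rack and everything else undisturbed.

Things in the scene. Friction and masses are not known exactly. Their poses are not given: they have to be found in the camera images.
- lifter_grip (a point): Centre of the lifter's handle, 42 mm above the underside of the blade: a black bar 70 long, 16 wide, 24 mm high along x, centred here on two posts above the rear of the blade, its underside 30 mm above the blade's. Axes: +x to the blade's free tip, +z up. The lifter starts lying flat on the tray
- lifter: The lifter, a flat steel spatula: blade 155 long, 60 wide, 3 mm thick, from 30 mm behind to 125 mm ahead of this origin, which lies on the blade's underside straight below the handle's centre; same axes. Only the front 85 mm of the blade is free of the handle. Loose, about 0.18 kg
- plate: The rectangular copper-coloured plate, 90 (its x) by 110 (its y) by 4 mm thick, about 0.11 kg, loose; origin: centre of its underside. It starts lying across the rails of rack_a, underside 24 mm above the rack's underside, its x roughly along the rails and within a few mm of the rack's middle
- disc: A round copper-coloured disc, 110 mm across, 4 mm thick, lying on rack_b; origin: centre of its underside. To be left alone
- rack_a: Grey low rack, fixed to the tray, with the rectangular plate on it, left or right of the middle, channel roughly along world y. Two rails along its own x, each 90 long, 10 wide, 24 mm high (from the underside), 76 mm clear between them, on a 3 mm base plate that fills the channel floor; both ends open. Origin: centre of its underside
- rack_b: The like rack with the disc on it, on the other side; fixed. Two rails along its own x, each 90 long, 10 wide, 24 mm high (from the underside), 76 mm clear between them, on a 3 mm base plate that fills the channel floor; both ends open. Origin: centre of its underside
- hotplate: Round hotplate, green below and white above, 130 mm across and 55 mm high, fixed to the tray; two steel rails like the racks' stand on its top. Origin: centre of its underside; its x runs along the rails, pointing roughly away from the robot
- hotplate_seat (a point): Middle of the hotplate's rails at the height of their tops, 79 mm above the hotplate's underside: where the centre of the plate's underside belongs. x along the rails (90 mm long, 10 wide, 24 high, 76 clear between them, standing on a 3 mm base plate, so the free channel is 21 mm deep; both ends open)
- tray: Tan tray, a flat slab 460 (x) by 860 (y) by 4 mm that everything handled stands on, top 4 mm above the work surface; origin: centre of its underside. Fixed
- stand: Laboratory stand, fixed: black base 90 by 140 by 10 mm with an upright rod 12 mm thick and 430 mm tall at its centre and a clamp that points away from the robot 300 mm up; stands beyond one of the racks; origin: centre of its underside
- beaker: Glass beaker, 70 mm across, 95 mm high, loose, beyond the other rack; origin: centre of its underside
- beaker_big: Glass beaker, 90 mm across, 120 mm high, loose, at the right end of the tray; origin: centre of its underside
- jar_mid (a point): Centre of the amber jar, half-way up: 38 mm across, 65 mm high with a white cap, about 0.08 kg, loose. It starts standing upright on the hotplate, between the rails on their base plate (58 mm above the hotplate's underside), its top rising 41 mm above the rails
- jar: The amber jar: origin at the centre of its underside
- stopper: Black rubber stopper, 34 mm across, 30 mm high, loose, left of the hotplate; origin: centre of its underside
- bottle: White bottle, 60 mm across, 180 mm high, loose, at the robot's right; origin: centre of its underside
- tweezers: Steel tweezers, 130 mm long, 6 mm high, loose, near the tray's near edge; origin: middle of the underside, x along them
Things that resemble listed ones, but are neither listed nor needed, are in the scene too. What is shaped like the hotplate but purple or turquoise is not meant.

How it is judged:
By the outcome, as a careful person would: the job done as asked, in the order asked, and still so for the second after the job is handed in, with the robot touching nothing.
It also fails if it takes over 72 s, if anything falls off the work surface, if the arm or the gripper's body presses on something with over 40 N, if the wrist force passes 120 N, or if a joint passes its speed limit or range.

## Working session

There is one attempt and no reset: what is moved stays moved. The work goes in short steps, Python scripts to look and compute and a tool call to move; the robot and the scene stay as the last step left them, time stands still between calls to the robot, and variables do not carry over. Pictures are saved under pics/ and viewed, about 8 in all and at most 12, crops included, and the job is handed in when it is done.

Besides the shell and the picture viewer there is one more tool, called as name(argument=value, ...), one argument or row to a line, values as JSON. arm_command: Moves the arm, as the interface text tells. Its arguments: {"type":"object","properties":{"series":{"type":"array"},"jaw":{"type":"number"},"force":{"type":"number"}},"required":["series"]}

```bash
mkdir -p pics; ls; cat > h.py <<'E'
import numpy as np, cv2
from station import status, snapshot, camera_params, ticket
def K(n):
    c=camera_params(n); f=200/np.tan(np.radians(c['fovy'])/2); return c,f
def px2w(n,u,v,z):
    c,f=K(n); d=np.array([(u-c['cx'])/f,(v-c['cy'])/f]); rd=np.linalg.norm(d); r=rd
    for _ in range(30): r=rd/(1+c['k1']*r*r)
    d=d*(r/rd if rd>0 else 1); T=np.array(c['extrinsics']); w=T[:3,:3]@np.array([d[0],d[1],1]); o=T[:3,3]
    return o+w*(z-o[2])/w[2]
def w2px(n,p):
    c,f=K(n); T=np.array(c['extrinsics']); q=T[:3,:3].T@(np.array(p)-T[:3,3]); s=q[:2]/q[2]; s=s*(1+c['k1']*(s@s))
    return s*f+[c['cx'],c['cy']]
def shot(n,name):
    im=snapshot(n)[:,:,::-1].copy(); cv2.imwrite(f'raw_{name}.png',im); return im
def crop(im,x0,y0,x1,y1,s,name):
    cv2.imwrite(f'pics/{name}.png',cv2.resize(im[y0:y1,x0:x1],None,fx=s,fy=s,interpolation=cv2.INTER_CUBIC))
E
python3 - <<'E'
from h import *
print({k:np.round(v,3).tolist() if not isinstance(v,float) else round(v,3) for k,v in status.sense().items()})
a=shot('top','top0');b=shot('side','side0')
for n in('top','side'):
    c,f=K(n);print(n,f,c['cx'],c['cy'],c['k1'],np.round(c['extrinsics'],3).tolist())
cv2.imwrite('pics/top0.png',a);cv2.imwrite('pics/side0.png',b)
E
```

```text
pics
{'t': 0.0, 'q': [-1.313, 0.528, 1.434, 0.0, 1.181, -0.178], 'qd': [0.0, 0.001, -0.001, -0.001, -0.0, -0.0], 'tau': [0.0, -44.235, -17.803, -0.0, 0.008, -0.0], 'tcp_pos': [0.264, -0.566, 0.23], 'tool_rot': [0.38, 0.597, -0.379, 0.596], 'force': [0.341, -0.324, 0.131], 'ft_torque': [0.058, 0.017, -0.041], 'finger_gap': 1.0}
top 418.49464156376956 327.38680008310695 201.49508141935692 -0.05846593871343401 [[-0.012, -0.998, 0.065, 0.406], [-1.0, 0.012, 0.006, -0.095], [-0.007, -0.065, -0.998, 1.104], [0.0, 0.0, 0.0, 1.0]]
side 376.44485903331594 322.58600976834725 199.21265851688588 -0.09077300187970712 [[-0.835, -0.269, 0.479, -0.069], [-0.549, 0.429, -0.717, 0.712], [-0.013, -0.863, -0.506, 0.66], [0.0, 0.0, 0.0, 1.0]]
```

View pics/top0.png

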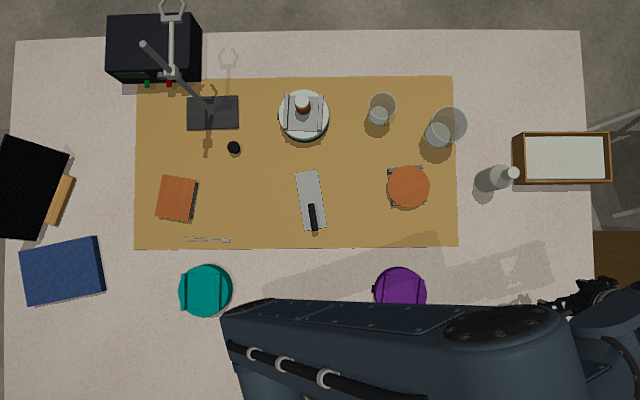

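View pics/side0.png

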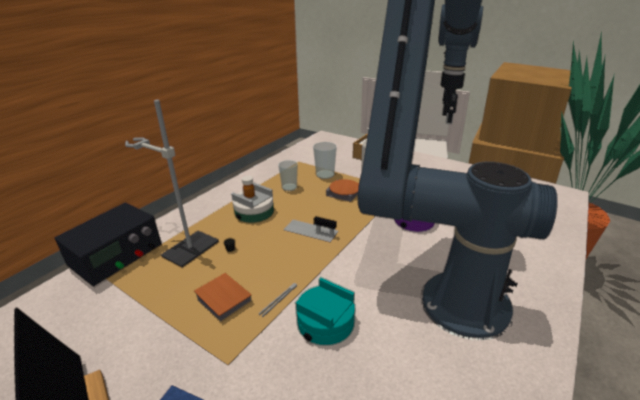

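```bash
python3 - <<'E'
from h import *
a=cv2.imread('raw_top0.png');b=cv2.imread('raw_side0.png')
def t(im,x,y,s=5,w=80,h=60):
    c=cv2.resize(im[y:y+h,x:x+w],None,fx=s,fy=s,interpolation=cv2.INTER_CUBIC)
    for i in range(0,w,10): cv2.putText(c,str(x+i),(i*s,8),0,.3,(255,0,0),1); cv2.line(c,(i*s,9),(i*s,14),(255,0,0),1)
    for i in range(10,h,10): cv2.putText(c,str(y+i),(0,i*s+4),0,.3,(255,0,0),1); cv2.line(c,(22,i*s),(27,i*s),(255,0,0),1)
    return c
cv2.imwrite('pics/c1.png',np.vstack([np.hstack([t(a,265,85),t(a,140,168)]),np.hstack([t(a,275,165,5,80,70)[:300*7//6][:350],t(b,210,170,5,80,70)])])[:,:800])
E
python3 -c "
import cv2;print(cv2.imread('pics/c1.png').shape)
a=cv2.imread('pics/c1.png');cv2.imwrite('pics/c1.png',cv2.resize(a,None,fx=600/650,fy=600/650) if 0 else a[:600])"
```

```text
(650, 800, 3)
```

View pics/c1.png

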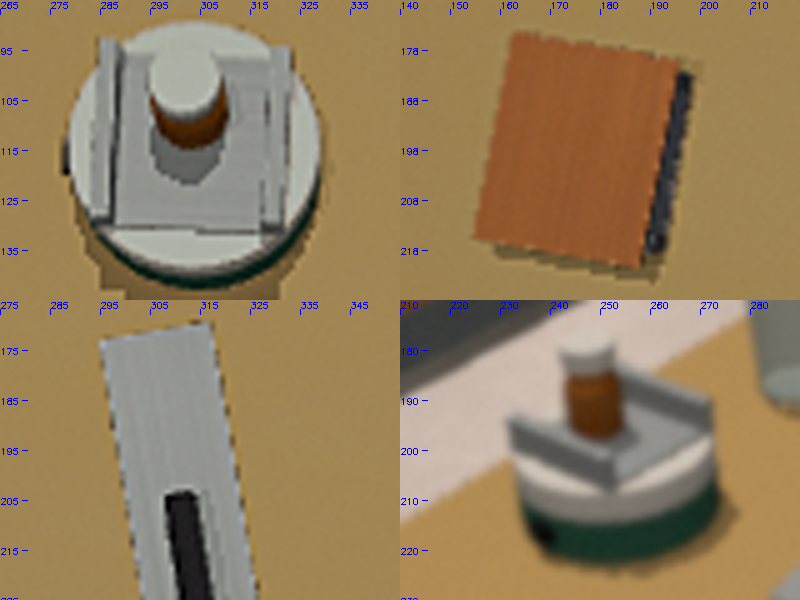

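```bash
cat > m.py <<'E'
from h import *
P=lambda l,z:np.array([px2w('top',u,v,z)[:2] for u,v in l])
def pr(n,a): print(n,np.round(a*1000,1).tolist())
hp=P([(303.7,114.7)],.059);pr('hp disc',hp)
r=P([(285.2,92.6),(283.2,129.4),(323.2,94.4),(321.5,130)],.083);pr('rails outer',r);pr('c',r.mean(0))
for i in(0,2): d=r[i]-r[i+1];print(np.degrees(np.arctan2(d[1],d[0])),np.hypot(*d))
pr('jar',P([(302.2,101.6)],.127))
p=P([(162.6,174.4),(196.2,180.4),(187.6,221.6),(154.6,215.6)],.032);pr('plate',p);pr('c',p.mean(0))
for i,j in((1,0),(2,3),(3,0),(2,1)): d=p[j]-p[i];print(np.degrees(np.arctan2(d[1],d[0])),np.hypot(*d))
l=P([(294.8,173.6),(317.2,169.2)],.007);pr('tip',l)
h=P([(308,204),(314,203.4)],.058);pr('handle front',h)
d=h.mean(0)-l.mean(0);print(np.hypot(*d),np.degrees(np.arctan2(-d[1],-d[0])))
E
python3 m.py
python3 - <<'E'
from h import *
a=cv2.imread('raw_top0.png')
cv2.imwrite('pics/c2.png',np.hstack([cv2.resize(a[160:240,280:340],None,fx=7,fy=7,interpolation=cv2.INTER_CUBIC),cv2.resize(a[80:160,270:320],None,fx=7,fy=7,interpolation=cv2.INTER_CUBIC)]))
E
```

```text
hp disc [[696.1, -30.4]]
rails outer [[746.6, 14.0], [653.0, 19.3], [740.5, -81.0], [650.1, -75.8]]
c [697.6, -30.9]
-3.198222238990299 0.09376006326467984
-3.296259773519815 0.09054539972766307
jar [[709.2, -31.2]]
plate [[552.0, 341.4], [534.9, 252.1], [428.2, 273.7], [444.6, 361.0]]
c [489.9, 307.1]
79.1660359248652 0.09087852617801705
79.34379323144023 0.08882890221044655
-10.36969168685181 0.1091168609922829
-11.44769769451718 0.10884393621227328
tip [[552.3, -2.5], [563.2, -61.8]]
handle front [[468.4, -39.4], [469.7, -54.5]]
0.08994045117533687 9.44509281484225
```

View pics/c2.png

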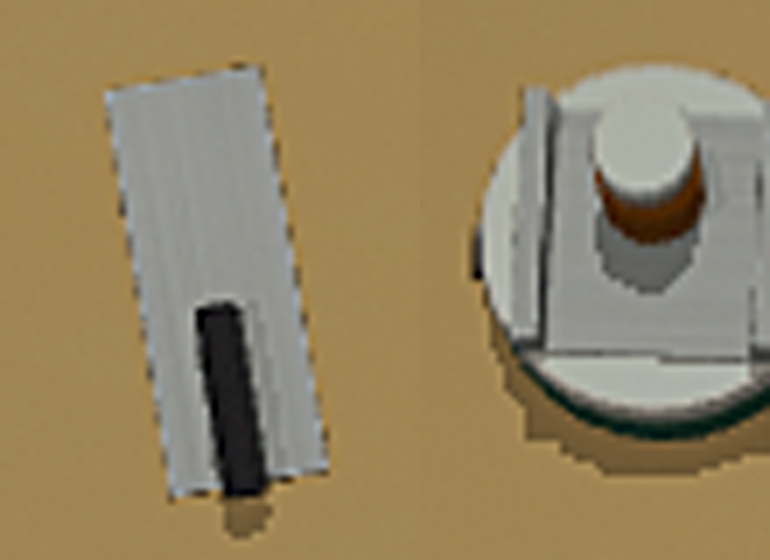

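```bash
cat >> h.py <<'E'
from scipy.spatial.transform import Rotation as Ro
def go(x,y,z,head=None,s=None):
    """tool shift (mm) to TCP x,y,z (m) and turn so that jaw axis is square to heading (deg)"""
    s=s or status.sense(); R=Ro.from_quat(s['tool_rot']).as_matrix()
    d=(R.T@(np.array([x,y,z])-s['tcp_pos'])*1000); out=[np.round(d,1).tolist()]
    if head is not None:
        yaw=np.degrees(np.arctan2(R[1,2],R[0,2])); e=(head+90-yaw+90)%180-90; e*=np.sign(-1) # tool x down
        out.append(('turn rad',round(np.radians(e),3),'jaw yaw',round(yaw,1)))
    return out
E
python3 - <<'E'
from h import *
P=lambda l,z:np.array([px2w('top',u,v,z)[:2] for u,v in l])
rear=P([(304.3,231),(326.7,227.1)],.007);tip=P([(294.8,173.6),(317.2,169.2)],.007)
d=tip.mean(0)-rear.mean(0);L=np.hypot(*d);print('L',L,np.degrees(np.arctan2(d[1],d[0])),'origin',tip.mean(0)-d/L*.125)
print('handle top',P([(308,204),(314,203.4),(311.7,230.7),(317.9,230.7)],.058), )
print('disc',P([(408,187)],.032),'beaker',P([(377,117)],.004),'big',P([(437,135)],.004),'bottle',P([(482,181)],.004),'stopper',P([(233,149)],.03))
s=status.sense();print(np.round(Ro.from_quat(s['tool_rot']).as_matrix(),3).tolist())
print(go(.709,-.031,.19,0))
E
```

```text
L 0.15406146571319254 8.80276914068584 origin [ 0.43425437 -0.05131691]
handle top [[ 0.46840054 -0.03942197]
 [ 0.46972113 -0.05447233]
 [ 0.40155127 -0.04805216]
 [ 0.40137144 -0.06352529]]
disc [[ 0.51062224 -0.29592623]] beaker [[ 0.70252753 -0.22315971]] big [[ 0.65201056 -0.38267276]] bottle [[ 0.52711034 -0.49924454]] stopper [[0.61613566 0.15661298]]
[[-0.0, 0.906, 0.423], [0.002, 0.423, -0.906], [-1.0, 0.0, -0.002]]
[[41.2, 629.2, -296.3], ('turn rad', np.float64(0.437), 'jaw yaw', np.float64(-65.0))]
```

arm_command(
  series=[
    [[0,20,-9,0],[0,40,-19,0],[0,40,-19,0],[0,40,-19,0],[0,40,-19,0],[0,40,-19,0],[0,40,-19,0],[0,40,-19,0],[0,40,-19,0],[0,40,-19,0]],
  ],
  jaw=100,
  force=40,
)

```text
t: 1.1
tcp_pos: [0.5333, -0.2393, 0.2312]
tool_rot: [0.38, 0.597, -0.379, 0.596]
force: [0.6, -0.6, -0.2]
finger_gap: 0.999
```

```bash
python3 - <<'E'
from h import *
print(go(.709,-.031,.19,0), status.sense()['tcp_pos'])
E
```

```text
[[41.3, 247.4, -114.2], ('turn rad', np.float64(0.437), 'jaw yaw', np.float64(-64.9))] [ 0.53331044 -0.23928574  0.23116412]
```

arm_command(
  series=[
    [[0,40,-18,0],[0,40,-19,0],[0,40,-19,0],[0,40,-19,0],[0,40,-19,0],[0,35,-15,0],[0,12,-5,0.11],[10,0,0,0.11],[15,0,0,0.11],[15,0,0,0.11]],
  ],
)

```text
t: 2.1
tcp_pos: [0.7076, -0.0326, 0.1906]
tool_rot: [-0.502, -0.499, 0.502, -0.498]
force: [-0.5, 0.0, 0.3]
finger_gap: 1.004
```

```bash
python3 - <<'E'
from h import *
print(go(.709,-.031,.091,0), status.sense()['tcp_pos'])
shot('top','t1');b=shot('side','s1')
crop(b,200,130,300,230,6,'s1')
E
```

```text
[[99.6, 1.5, -1.5], ('turn rad', np.float64(-0.006), 'jaw yaw', np.float64(-90.4))] [ 0.70756496 -0.03259845  0.19060843]
```

View pics/s1.png

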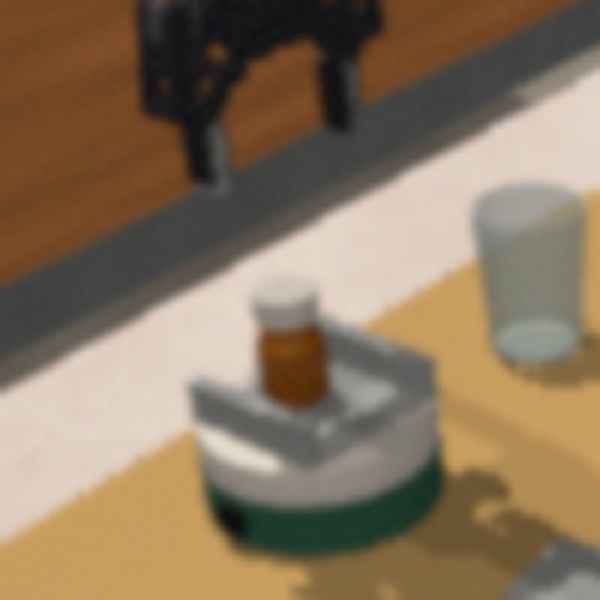

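arm_command(
  series=[
    [[10,1.5,-1.5,0],[25,0,0,0],[25,0,0,0],[25,0,0,0],[10,0,0,0],[4,0,0,0],[0,0,0,0]],
  ],
)

```text
t: 2.9
tcp_pos: [0.7101, -0.0331, 0.0927]
tool_rot: [0.501, 0.499, -0.5, 0.5]
force: [0.1, -0.4, -0.3]
finger_gap: 1.002
```

arm_command(
  series=[
    [[0,0,0,0],[0,0,0,0],[0,0,0,0],[0,0,0,0],[0,0,0,0],[0,0,0,0],[0,0,0,0],[0,0,0,0]],
  ],
  jaw=0,
  force=40,
)

```text
t: 3.7
tcp_pos: [0.7107, -0.0325, 0.094]
tool_rot: [0.502, 0.499, -0.5, 0.5]
force: [-0.7, 1.0, 6.4]
finger_gap: 0.401
```

arm_command(
  series=[
    [[-10,0,0,0],[-20,0,0,0],[-30,0,0,0],[-20,0,0,0],[0,0,0,0]],
  ],
)

```text
t: 4.2
tcp_pos: [0.712, -0.034, 0.1764]
tool_rot: [0.502, 0.497, -0.499, 0.502]
force: [0.9, 1.5, -0.2]
finger_gap: 0.396
```

```bash
python3 - <<'E'
from h import *
s=status.sense();print(go(.60,-.13,.171,0), s['tcp_pos'],s['finger_gap'],s['force'])
E
```

```text
[[4.7, -111.7, 96.4], ('turn rad', np.float64(-0.003), 'jaw yaw', np.float64(-90.2))] [ 0.71195144 -0.03396999  0.17637114] 0.3956967009225327 [ 0.86214817  1.52388242 -0.18385849]
```

arm_command(
  series=[
    [[0,-20,18,0],[0,-40,34,0],[5,-40,34,0],[20,-12,10,0],[25,0,0,0],[25,0,0,0],[5,0,0,0],[0,0,0,0],[0,0,0,0]],
  ],
)

```text
t: 5.1
tcp_pos: [0.6019, -0.1255, 0.093]
tool_rot: [0.501, 0.499, -0.501, 0.5]
force: [0.8, 0.1, -0.2]
finger_gap: 0.4
```

```bash
python3 - <<'E'
from h import *
s=status.sense();print(go(.60,-.13,.037,0), s['tcp_pos'],s['finger_gap'],s['force'])
b=shot('side','s2')
crop(b,210,130,330,220,6,'s2')
for z in (.004,.04,.07,.1):print(z,(w2px('side',[.6,-.13,z])-[210,130])*6)
E
```

```text
[[56.0, -1.9, 4.5], ('turn rad', np.float64(-0.003), 'jaw yaw', np.float64(-90.2))] [ 0.60190136 -0.12550617  0.09296889] 0.39984817207147405 [ 0.82979372  0.08038771 -0.24738443]
0.004 [516.96404145 459.61870503]
0.04 [513.77593981 403.64617055]
0.07 [511.06120744 355.73277499]
0.1 [508.2929265  306.63195197]
```

View pics/s2.png

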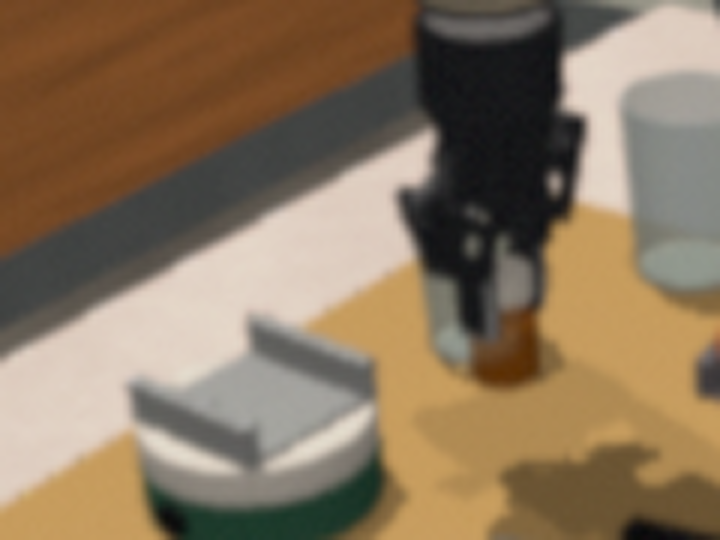

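arm_command(
  series=[
    [[10,0,0,0],[20,0,0,0],[15,0,0,0],[6,0,0,0],[3,0,0,0],[2,0,0,0],[0,0,0,0]],
  ],
)

```text
t: 5.85
tcp_pos: [0.6016, -0.1255, 0.0368]
tool_rot: [0.501, 0.499, -0.501, 0.499]
force: [-0.0, -0.2, -1.1]
finger_gap: 0.402
```

```bash
python3 -c "
from h import *
s=status.sense();print(s['tcp_pos'],s['force'])"
```

```text
[ 0.6016433  -0.12552901  0.03676609] [-0.02051461 -0.19842    -1.14360508]
```

arm_command(
  series=[
    [[1,0,0,0],[0.5,0,0,0],[0,0,0,0]],
  ],
)

```text
t: 6.15
tcp_pos: [0.6019, -0.1256, 0.036]
tool_rot: [0.501, 0.499, -0.501, 0.5]
force: [0.0, -0.5, 3.9]
finger_gap: 0.402
```

arm_command(
  series=[
    [[1,0,0,0],[0.5,0,0,0],[0,0,0,0]],
  ],
)

```text
t: 6.45
tcp_pos: [0.602, -0.1256, 0.0359]
tool_rot: [0.501, 0.499, -0.501, 0.5]
force: [-2.1, 1.1, 12.8]
finger_gap: 0.399
```

Contact. Ease up slightly, open and retreat.

arm_command(
  series=[
    [[-1.5,0,0,0],[0,0,0,0],[0,0,0,0],[0,0,0,0],[0,0,0,0],[0,0,0,0],[0,0,0,0]],
  ],
  jaw=85,
)

```text
t: 7.15
tcp_pos: [0.6013, -0.1254, 0.0349]
tool_rot: [-0.501, -0.499, 0.501, -0.499]
force: [-0.3, -0.5, 0.0]
finger_gap: 0.853
```

arm_command(
  series=[
    [[-10,0,0,0],[-30,0,0,0],[-40,0,0,0],[-40,0,0,0],[-10,0,0,0],[0,0,0,0]],
  ],
)

```text
t: 7.75
tcp_pos: [0.6027, -0.1259, 0.1679]
tool_rot: [0.502, 0.497, -0.5, 0.501]
force: [0.5, -0.5, -0.1]
finger_gap: 0.847
```

```bash
python3 -c "
from h import *
print(go(.434,-.051,.14,8.6))
print(w2px('top',[.602,-.126,.004]))"
```

```text
[[26.9, -169.1, -74.4], ('turn rad', np.float64(-0.153), 'jaw yaw', np.float64(-90.2))]
[341.24724361 154.57220053]
```

arm_command(
  series=[
    [[0,-20,-9,0],[0,-40,-18,0],[0,-40,-18,0],[7,-40,-17,0],[10,-20,-9,0],[10,-9,-3,0],[0,0,0,-0.08],[0,0,0,-0.073],[0,0,0,0]],
  ],
  jaw=60,
)

```text
t: 8.65
tcp_pos: [0.4312, -0.0504, 0.1368]
tool_rot: [0.461, 0.537, -0.462, 0.535]
force: [-0.2, 0.1, 0.2]
finger_gap: 0.599
```

```bash
python3 -c "
from h import *
print(go(.434,-.051,.027,8.6))
s=status.sense();print(s['tcp_pos'],s['q'])
b=shot('side','s3');a=shot('top','t3')
c=lambda im,x,y:cv2.resize(im[y:y+85,x:x+100],None,fx=4,fy=4,interpolation=cv2.INTER_CUBIC)
d=np.hstack([c(a,280,120),c(b,270,180)]);cv2.imwrite('pics/c3.png',d)"
```

```text
[[109.8, 3.0, 1.3], ('turn rad', np.float64(-0.0), 'jaw yaw', np.float64(-81.4))]
[ 0.43121539 -0.05036163  0.1368171 ] [-3.74805784e-01  4.43998060e-01  1.98907090e+00 -5.35595183e-06
  7.12251919e-01  1.04637184e+00]
```

View pics/c3.png

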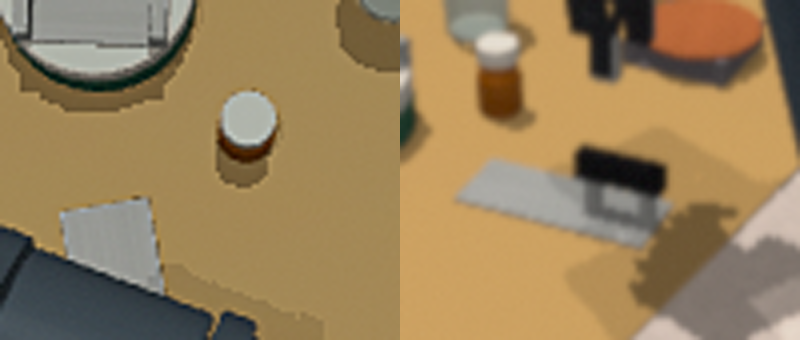

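arm_command(
  series=[
    [[15,3,1,0],[25,0,0,0],[30,0,0,0],[25,0,0,0],[12,0,0,0],[3,0,0,0],[0,0,0,0]],
  ],
)

```text
t: 9.45
tcp_pos: [0.4354, -0.0513, 0.0276]
tool_rot: [0.461, 0.536, -0.462, 0.535]
force: [0.9, 0.7, -0.1]
finger_gap: 0.603
```

arm_command(
  series=[
    [[0,0,0,0],[0,0,0,0],[0,0,0,0],[0,0,0,0],[0,0,0,0],[0,0,0,0],[0,0,0,0],[0,0,0,0]],
  ],
  jaw=0,
  force=110,
)

```text
t: 10.25
tcp_pos: [0.4362, -0.0515, 0.0291]
tool_rot: [0.461, 0.535, -0.461, 0.537]
force: [-0.3, 0.2, 6.0]
finger_gap: 0.169
```

```bash
python3 -c "
from h import *
s=status.sense();print(s['tcp_pos'],s['force'],s['ft_torque'],go(.434,-.051,.027,8.6))"
```

```text
[ 0.43615237 -0.05153699  0.02910212] [-0.3445565   0.21051791  5.98361092] [0.14586242 0.0491254  0.04970155] [[2.1, -2.1, -0.9], ('turn rad', np.float64(-0.0), 'jaw yaw', np.float64(-81.4))]
```

arm_command(
  series=[
    [[-5,0,0,0],[-15,0,0,0],[-25,0,0,0],[-25,0,0,0],[-10,0,0,0],[0,0,0,0]],
  ],
)

```text
t: 10.85
tcp_pos: [0.4365, -0.0517, 0.1094]
tool_rot: [0.462, 0.535, -0.461, 0.537]
force: [0.3, -0.7, -1.7]
finger_gap: 0.165
```

arm_command(
  series=[
    [[0,0,0,-0.13],[0,0,0,-0.14],[0,0,0,-0.14],[0,0,0,-0.14],[0,0,0,-0.14],[0,0,0,-0.14],[0,0,0,-0.14],[0,0,0,-0.14],[0,0,0,-0.122],[0,0,0,0]],
  ],
)

```text
t: 11.85
tcp_pos: [0.435, -0.0512, 0.107]
tool_rot: [0.067, 0.705, -0.067, 0.703]
force: [0.7, 0.1, -1.1]
finger_gap: 0.166
```

```bash
python3 -c "
from h import *
P=lambda l,z:np.array([px2w('top',u,v,z)[:2] for u,v in l])
r=P([(198.2,181.6),(193,218.6)],.004);d=r[0]-r[1];print('rack end',r,np.hypot(*d),np.degrees(np.arctan2(d[1],d[0]))+90)
s=status.sense();print(s['tcp_pos'],s['force'],s['ft_torque'],go(.456,.1275,.109,79.2))"
```

```text
rack end [[0.53497353 0.25576108]
 [0.43660012 0.26889741]] 0.09924661826795221 82.39398254494343
[ 0.4349714  -0.0511736   0.10699267] [ 0.65376928  0.13247175 -1.06528042] [-0.01886115 -0.0186429  -0.00596762] [[-1.9, 179.4, -13.0], ('turn rad', np.float64(-0.001), 'jaw yaw', np.float64(-10.8))]
```

arm_command(
  series=[
    [[0,15,-1,0],[0,30,-2,0],[0,40,-2,0],[0,40,-2,0],[0,35,-2,0],[0,16,0,0],[0,5,0,-0.014],[0,0,0,0],[0,0,0,0]],
  ],
)

```text
t: 12.75
tcp_pos: [0.4604, 0.1273, 0.1077]
tool_rot: [0.062, 0.705, -0.062, 0.704]
force: [-0.4, -0.1, -1.6]
finger_gap: 0.165
```

arm_command(
  series=[
    [[10,0,0,0],[20,0,0,0],[20,0,0,0],[12,0,0,0],[5,0,0,0],[0,0,0,0],[0,0,0,0]],
  ],
)

```text
t: 13.45
tcp_pos: [0.4612, 0.1279, 0.0413]
tool_rot: [0.062, 0.704, -0.062, 0.705]
force: [0.2, 0.0, -1.8]
finger_gap: 0.165
```

```bash
python3 -c "
from h import *
s=status.sense();print(s['tcp_pos'],s['force'],go(.460,.1288,.0396,80))
b=shot('side','s4');a=shot('top','t4')
c=lambda im,x,y:cv2.resize(im[y:y+60,x:x+100],None,fx=8,fy=5,interpolation=cv2.INTER_CUBIC) if 0 else cv2.resize(im[y:y+50,x:x+100],None,fx=6,fy=6,interpolation=cv2.INTER_CUBIC)
d=np.vstack([c(a,150,172),c(b,190,260)]);cv2.imwrite('pics/c4.png',d)"
```

```text
[0.46124048 0.12787654 0.04132787] [ 0.23307103  0.03209247 -1.81921669] [[1.7, 0.7, -1.4], ('turn rad', np.float64(-0.001), 'jaw yaw', np.float64(-10.1))]
```

View pics/c4.png

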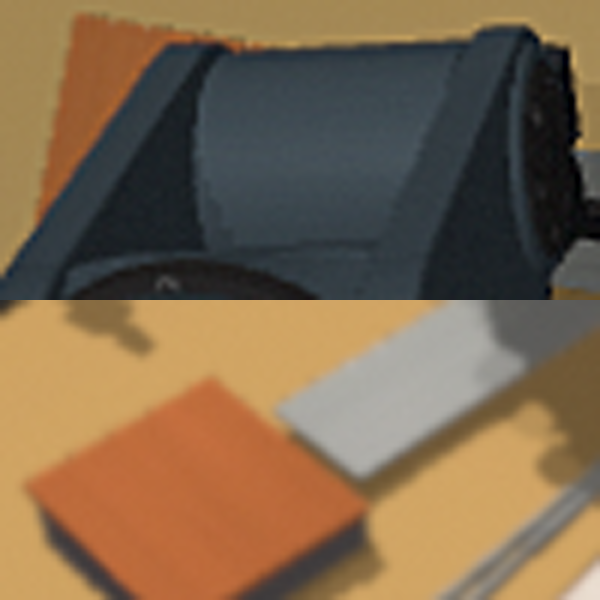

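```bash
python3 -c "
from h import *
P=lambda l,z:np.array([px2w('side',u,v,z)[:2] for u,v in l])
p=P([(194.2,291.3),(225.2,272.8),(251,294.7)],.032);print('plate (far-left,far-right,near-right)',p)
A=lambda d:(np.degrees(np.arctan2(d[1],d[0])),np.hypot(*d))
print(A(p[0]-p[1]),A(p[1]-p[2]),'c',(p[0]+p[2])/2)
for z in(.016,.0192,.022):
  t=P([(236.2,278),(250.2,289.3),(266.7,260.8)],z);print('tip',t,t[:2].mean(0),A(t[0]-t[1]),A(t[0]-t[2]))
"
```

```text
plate (far-left,far-right,near-right) [[0.54640948 0.3436345 ]
 [0.53210444 0.2556362 ]
 [0.42554356 0.27685936]]
(np.float64(80.76674420804224), np.float64(0.08915344142128764)) (np.float64(-11.263904387293874), np.float64(0.10865377756774054)) c [0.48597652 0.31024693]
tip [[0.50960298 0.24260569]
 [0.45225738 0.25318639]
 [0.48876362 0.14887538]] [0.48093018 0.24789604] (np.float64(-10.453937873643655), np.float64(0.058313537157193014)) (np.float64(77.46513313012552), np.float64(0.09601901171368167))
tip [[0.50672478 0.24493838]
 [0.4496643  0.25546647]
 [0.48598903 0.1516741 ]] [0.47819454 0.25020243] (np.float64(-10.453937873643673), np.float64(0.05802360084452778)) (np.float64(77.46513313012557), np.float64(0.09554160287245532))
tip [[0.50420635 0.24697948]
 [0.44739536 0.25746154]
 [0.48356126 0.15412297]] [0.47580085 0.25222051] (np.float64(-10.453937873643635), np.float64(0.0577699065709458)) (np.float64(77.46513313012554), np.float64(0.0951238701363824))
```

arm_command(
  series=[
    [[0,5,0,0],[0,8,0,0],[0,8,0,0],[0,8,0,0],[0,6,0,0],[0,3,0,0],[0,0,0,0]],
  ],
)

```text
t: 14.25
tcp_pos: [0.4675, 0.166, 0.041]
tool_rot: [0.061, 0.704, -0.061, 0.704]
force: [-0.2, -0.3, -1.4]
finger_gap: 0.168
```

arm_command(
  series=[
    [[0,5,0,0],[0,8,0,0],[0,10,0,0],[0,10,0,0],[0,10,0,0],[0,8,0,0],[0,6,0,0],[0,3,0,0],[0,0,0,0],[0,0,0,0]],
  ],
)

```text
t: 15.25
tcp_pos: [0.4777, 0.2244, 0.041]
tool_rot: [0.062, 0.705, -0.062, 0.704]
force: [1.0, -1.0, -1.7]
finger_gap: 0.165
```

```bash
python3 -c "
from h import *
s=status.sense();print(s['tcp_pos'],s['force'],s['ft_torque'],go(.478,.2258,.0413,80))
b=shot('side','s5')
crop(b,185,245,285,320,7,'s5')"
```

```text
[0.47773066 0.22442654 0.04102695] [ 1.00226932 -0.99392718 -1.70350895] [-0.03394577  0.01669688  0.06663061] [[-0.3, 1.4, 0.0], ('turn rad', np.float64(-0.0), 'jaw yaw', np.float64(-10.0))]
```

View pics/s5.png

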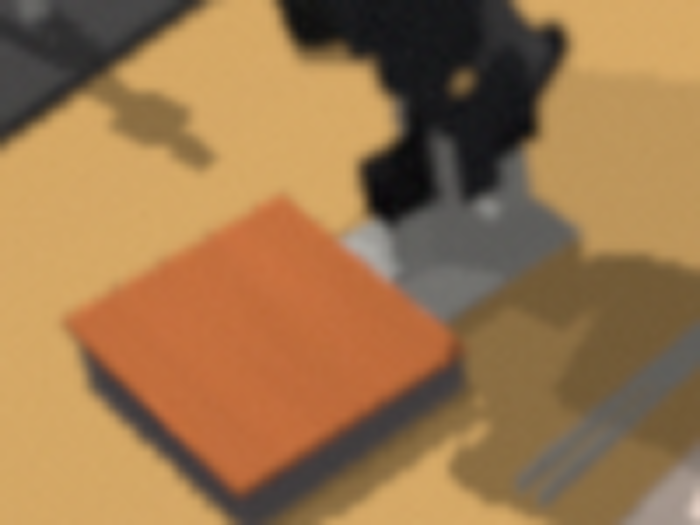

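arm_command(
  series=[
    [[-3,0,0,0],[-3,0,0,0],[-2,0,0,0],[-2,0,0,0],[-2,0,0,0],[-3,0,0,0],[-4,0,0,0],[-5,0,0,0],[-6,0,0,0],[0,0,0,0]],
  ],
)

```text
t: 16.3
tcp_pos: [0.4786, 0.2247, 0.0721]
tool_rot: [0.062, 0.704, -0.062, 0.705]
force: [0.0, 0.3, -2.2]
finger_gap: 0.168
```

arm_command(
  series=[
    [[-5,0,0,0],[-8,0,0,0],[-10,0,0,0],[-12,0,0,0],[-12,0,0,0],[-12,0,0,0],[-10,0,0,0],[-5,0,0,0],[0,0,0,0],[0,0,0,0]],
  ],
)

```text
t: 17.3
tcp_pos: [0.4777, 0.2245, 0.145]
tool_rot: [0.062, 0.705, -0.062, 0.704]
force: [-0.1, -0.0, -2.0]
finger_gap: 0.164
```

```bash
python3 -c "
from h import *
s=status.sense();print(s['tcp_pos'],s['force'],s['ft_torque'],s['finger_gap'])
b=shot('side','s6');a=shot('top','t6')
c=lambda im,x,y:cv2.resize(im[y:y+90,x:x+110],None,fx=6,fy=6,interpolation=cv2.INTER_CUBIC)
cv2.imwrite('pics/s6.png',c(b,180,220))"
```

```text
[0.47767764 0.22447696 0.14496136] [-0.07488482 -0.00962585 -1.96045828] [-0.10456373  0.01254526  0.03622388] 0.16446727250529264
```

View pics/s6.png

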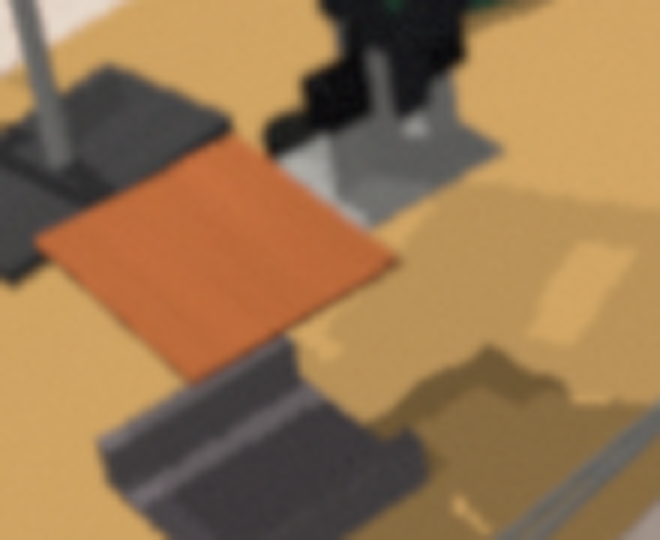

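```bash
python3 -c "
from h import *
A=lambda d:(round(np.degrees(np.arctan2(d[1],d[0])),2),round(np.hypot(*d),4))
def f(l,z,tcp,hd):
  p=np.array([px2w('side',u,v,z)[:2] for u,v in l]);c=p.mean(0);h=np.radians(hd);u=np.array([np.cos(h),np.sin(h)]);n=np.array([-u[1],u[0]])
  print('c',c,'edges',A(p[0]-p[1]),A(p[3]-p[2]),A(p[1]-p[2]),A(p[0]-p[3]),'rel to tcp along/left',(c-tcp)@u,(c-tcp)@n)
f([(194.4,291),(225.4,272.9),(250.9,294.6),(219.3,315.7)],.032,[.4777,.2244],80)
for z in(.124,.127,.130): f([(185.7,260.3),(218.5,242.5),(246.5,263.7),(212,284)],z,[.4777,.2245],80)
s=status.sense();print(go(.5,0,.17,-3.2))
"
```

```text
c [0.48608794 0.30967416] edges (np.float64(79.97), np.float64(0.0884)) (np.float64(80.7), np.float64(0.0881)) (np.float64(-11.33), np.float64(0.1075)) (np.float64(-11.12), np.float64(0.1087)) rel to tcp along/left 0.08543520831725353 0.0065471936850037
c [0.48858287 0.30857978] edges (np.float64(81.32), np.float64(0.0888)) (np.float64(79.86), np.float64(0.0886)) (np.float64(-10.64), np.float64(0.1123)) (np.float64(-10.55), np.float64(0.11)) rel to tcp along/left 0.08469220713993257 0.0038827685469681097
c [0.48545819 0.31083811] edges (np.float64(81.32), np.float64(0.0883)) (np.float64(79.86), np.float64(0.0881)) (np.float64(-10.64), np.float64(0.1117)) (np.float64(-10.55), np.float64(0.1094)) rel to tcp along/left 0.08637363384187192 0.00735212850609431
c [0.48233352 0.31309644] edges (np.float64(81.32), np.float64(0.0878)) (np.float64(79.86), np.float64(0.0876)) (np.float64(-10.64), np.float64(0.111)) (np.float64(-10.55), np.float64(0.1088)) rel to tcp along/left 0.08805506054381129 0.010821488465220509
[[-25.4, -217.1, 61.2], ('turn rad', np.float64(1.452), 'jaw yaw', np.float64(-10.0))]
```

arm_command(
  series=[
    [[-1,-5,1,0],[-1,-12,2,0],[-1,-20,4,0],[-2,-27,5,0],[-2,-31,6,0],[-2,-31,6,0],[-1,-31,6,0],[0,-25,5,0],[0,-18,3,0],[0,-11,1,0]],
  ],
)

```text
t: 18.4
tcp_pos: [0.4796, 0.0077, 0.1551]
tool_rot: [0.062, 0.704, -0.063, 0.704]
force: [-1.0, -0.3, -2.3]
finger_gap: 0.164
```

arm_command(
  series=[
    [[0,-4,0,0.02],[0,0,0,0.05],[0,0,0,0.08],[0,0,0,0.11],[0,0,0,0.12],[0,0,0,0.12],[0,0,0,0.12],[0,0,0,0.12],[0,0,0,0.12],[0,0,0,0.12]],
  ],
)

```text
t: 19.4
tcp_pos: [0.4784, 0.0068, 0.155]
tool_rot: [0.387, 0.592, -0.387, 0.591]
force: [-0.4, -0.1, -2.8]
finger_gap: 0.167
```

arm_command(
  series=[
    [[0,0,0,0.12],[0,0,0,0.11],[0,0,0,0.1],[0,0,0,0.08],[0,0,0,0.06],[0,0,0,0.04],[0,0,0,0.02],[0,0,0,0],[0,0,0,0]],
  ],
)

```text
t: 20.3
tcp_pos: [0.4787, 0.0063, 0.155]
tool_rot: [-0.528, -0.471, 0.528, -0.471]
force: [-0.8, 0.5, -2.8]
finger_gap: 0.169
```

```bash
python3 -c "
from h import *
s=status.sense();print(s['tcp_pos'],s['force'],s['ft_torque'],go(.613,-.0313,.15,-2.8))"
```

```text
[0.47874829 0.00634001 0.15502264] [-0.84010351  0.50718068 -2.83157361] [-0.03266269  0.08856457  0.01918581] [[5.0, 137.7, 22.2], ('turn rad', np.float64(-0.065), 'jaw yaw', np.float64(-96.5))]
```

arm_command(
  series=[
    [[0,5,1,0],[0,12,2,0],[1,19,3,0],[1,24,4,0],[1,24,4,0],[1,22,4,0],[1,16,2,-0.01],[0,10,2,-0.02],[0,5,0,-0.02],[0,1,0,-0.015]],
  ],
)

```text
t: 21.3
tcp_pos: [0.6138, -0.0313, 0.1498]
tool_rot: [-0.512, -0.488, 0.512, -0.488]
force: [-0.3, 0.3, -2.0]
finger_gap: 0.163
```

arm_command(
  series=[
    [[2,0,0,0],[5,0,0,0],[7,0,0,0],[7,0,0,0],[5,0,0,0],[3,0,0,0],[0,0,0,0],[0,0,0,0]],
  ],
)

```text
t: 22.1
tcp_pos: [0.6137, -0.0313, 0.1211]
tool_rot: [0.512, 0.487, -0.512, 0.488]
force: [0.3, -0.1, -2.4]
finger_gap: 0.165
```

```bash
python3 -c "
from h import *
s=status.sense();print(s['tcp_pos'],s['force'],s['ft_torque'],go(.613,-.0313,.1051,-2.8))
b=shot('side','s7');a=shot('top','t7')
f=lambda im,x,y,w,h,k:cv2.resize(im[y:y+h,x:x+w],None,fx=k,fy=k,interpolation=cv2.INTER_CUBIC)
cv2.imwrite('pics/s7.png',np.hstack([f(b,210,160,90,80,6)[:, :],f(a,265,75,65,120,4)[:480]]))"
```

```text
[ 0.61368761 -0.03128933  0.12106697] [ 0.2612646  -0.081226   -2.38037652] [0.02599061 0.15106561 0.02876621] [[16.0, -0.7, 0.0], ('turn rad', np.float64(-0.0), 'jaw yaw', np.float64(-92.8))]
```

View pics/s7.png

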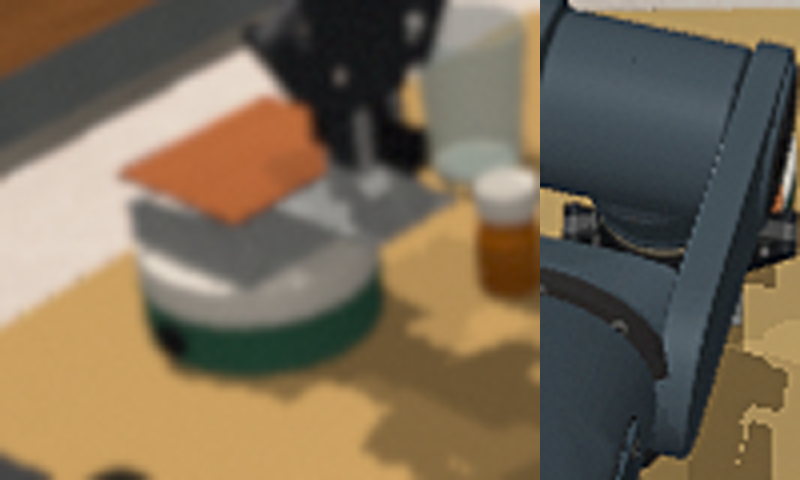

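```bash
python3 -c "
from h import *
R=lambda h:np.array([[np.cos(h),-np.sin(h)],[np.sin(h),np.cos(h)]])
def corners(c,h,lx,ly,z): return [w2px('side',[*(np.array(c)+R(np.radians(h))@[sx*lx/2,sy*ly/2]),z]) for sx,sy in((1,1),(-1,1),(1,-1),(-1,-1))]
print('rails pred FL NL FR NR',np.round(corners([.6976,-.0309],-3.2,.09,.096,.083),1).tolist())
print('plate pred',np.round(corners([.6976,-.0309],-3.2,.09,.11,.103),1).tolist())
p=np.array([px2w('side',u,v,.103)[:2] for u,v in((230,189),(249.3,197),(255,176.3))]);print(p,'c',(p[1]+p[2])/2)
A=lambda d:(np.degrees(np.arctan2(d[1],d[0])),np.hypot(*d));print(A(p[0]-p[1]),A(p[0]-p[2]))
b=cv2.imread('raw_side0.png');b2=cv2.imread('raw_s2.png')
im=cv2.resize(b2[180:215,225:280],None,fx=14,fy=14,interpolation=cv2.INTER_CUBIC)
for q in corners([.6976,-.0309],-3.2,.09,.096,.083): cv2.circle(im,tuple(int(t) for t in ((q-[225,180]+.5)*14)),4,(0,0,255),1)
cv2.imwrite('pics/m.png',im)
"
```

```text
rails pred FL NL FR NR [[230.8, 192.7], [250.7, 201.1], [252.6, 181.1], [272.4, 188.6]]
plate pred [[228.2, 188.0], [248.2, 196.3], [253.5, 175.0], [273.4, 182.2]]
[[ 0.73619654  0.02295887]
 [ 0.65035591  0.0277356 ]
 [ 0.72857318 -0.08369024]] c [ 0.68946455 -0.02797732]
(np.float64(-3.1850266544109056), np.float64(0.08597342895995674)) (np.float64(85.91141127042734), np.float64(0.10692122173405692))
```

View pics/m.png

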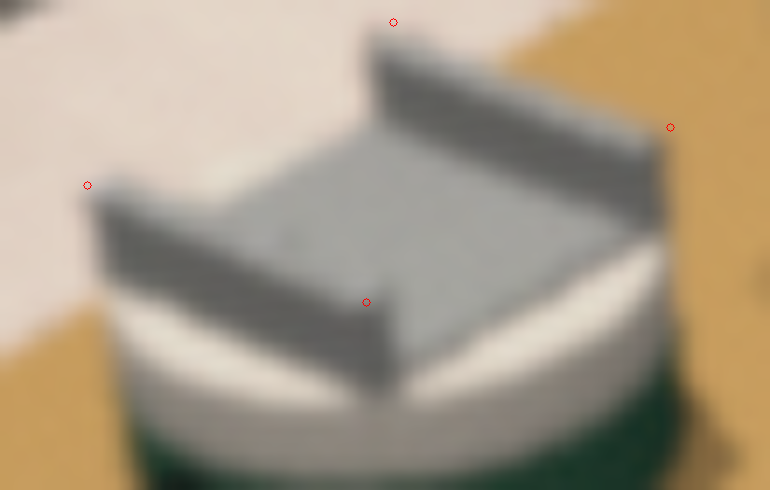

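```bash
cat > fit.py <<'E'
from h import *
from scipy.optimize import minimize
R=lambda h:np.array([[np.cos(h),-np.sin(h)],[np.sin(h),np.cos(h)]])
def fit(raw,cam,z,x0,umax=640,S=8):
    im=cv2.imread(raw).astype(int); o=((im[:,:,2]-im[:,:,0]>65)&(im[:,:,2]-im[:,:,1]>50)).astype(float)
    # soft mask from colour blending
    u0,v0=np.round(w2px(cam,[*x0[:2],z])).astype(int)-[45,45]; u0=max(u0,0)
    m=np.clip(((im[:,:,2]-im[:,:,1])-25)/60.,0,1)[v0:v0+90,u0:u0+90]
    cols=np.arange(u0,u0+90)<umax
    def poly(x):
        c=[w2px(cam,[*(np.array(x[:2])+R(np.radians(x[2]))@[sx*.045,sy*.055]),z]) for sx,sy in((1,1),(-1,1),(-1,-1),(1,-1))]
        p=((np.array(c)-[u0,v0]+.5)*S*16).astype(np.int32); k=np.zeros((90*S,90*S),np.uint8); cv2.fillPoly(k,[p],255,shift=4)
        return cv2.resize(k,(90,90),interpolation=cv2.INTER_AREA)/255.
    f=lambda x:(((poly([x[0]/1000,x[1]/1000,x[2]])-m)**2)[:,cols]).sum()
    g=[x0[0]*1000,x0[1]*1000,x0[2]]
    r=minimize(f,g,method='Nelder-Mead',options=dict(initial_simplex=[g,[g[0]+6,g[1],g[2]],[g[0],g[1]+6,g[2]],[g[0],g[1],g[2]+5]],xatol=.05,fatol=.05))
    return r.x.round(2),round(r.fun,1),round(m.sum())
if __name__=='__main__':
    print('s5 side',fit('raw_s5.png','side',.032,[.487,.309,79.5]))
    print('top0',fit('raw_top0.png','top',.032,[.487,.309,79.5]))
    print('s6 side',fit('raw_s6.png','side',.127,[.487,.309,80]))
    print('s7 side',fit('raw_s7.png','side',.103,[.69,-.03,-3],umax=261))
E
python3 fit.py
```

```text
s5 side (array([489.58, 309.17,  79.73]), np.float64(429.7), 2584)
top0 (array([491.47, 308.6 ,  79.31]), np.float64(272.6), 978)
s6 side (array([487.68, 309.71,  79.88]), np.float64(249.6), 2060)
s7 side (array([694.72, -31.46,  -3.91]), np.float64(187.9), 1059)
```

arm_command(
  series=[
    [[0,0,-1,0],[0,0,-1.5,0],[3,0,0,0],[4,0,0,0],[3,0,0,0],[2,0,0,0],[2,0,0,0],[2,0,0,0],[2,0,0,0],[0,0,0,0]],
  ],
)

```text
t: 23.2
tcp_pos: [0.6137, -0.0288, 0.1029]
tool_rot: [-0.512, -0.488, 0.512, -0.488]
force: [-0.0, 0.2, -1.7]
finger_gap: 0.167
```

arm_command(
  series=[
    [[2,0,0,0],[2,0,0,0],[2,0,0,0],[0,0,0,0],[0,0,0,0]],
  ],
)

```text
t: 23.7
tcp_pos: [0.6137, -0.0287, 0.097]
tool_rot: [-0.512, -0.488, 0.512, -0.487]
force: [0.6, -0.1, -0.5]
finger_gap: 0.163
```

```bash
python3 -c "
from h import *
from fit import fit
s=status.sense();print(s['tcp_pos'],s['force'],s['ft_torque'])
shot('side','s8');print(fit('raw_s8.png','side',.087,[.694,-.029,-3],umax=261))"
```

```text
[ 0.61365877 -0.02873262  0.09699235] [ 0.58675564 -0.05813012 -0.52612738] [-0.04178645  0.03312064  0.04086131]
(array([696.14, -28.01,  -2.87]), np.float64(197.0), 1060)
```

arm_command(
  series=[
    [[0,-4,0,0],[0,-8,0,0],[0,-12,0,0],[0,-16,0,0],[0,-20,0,0],[0,-20,0,0],[0,-18,0,0],[0,-12,0,0],[0,-8,0,0],[0,-4,0,0]],
  ],
)

```text
t: 24.75
tcp_pos: [0.4913, -0.0227, 0.0972]
tool_rot: [0.512, 0.487, -0.512, 0.488]
force: [0.7, -0.3, -2.0]
finger_gap: 0.166
```

```bash
python3 -c "
from h import *
from fit import fit
s=status.sense();print(s['tcp_pos'],s['force'],s['ft_torque'],go(.436,-.051,.08,8.6))
shot('top','t9');shot('side','s9');print(fit('raw_s9.png','side',.087,[.694,-.029,-3]),fit('raw_t9.png','top',.087,[.694,-.029,-3]))
print(fit('raw_s8.png','side',.087,[.694,-.029,-3],umax=261),fit('raw_s9.png','side',.087,[.694,-.029,-3],umax=261))"
```

```text
[ 0.49134192 -0.02272311  0.09723513] [ 0.67568212 -0.32488693 -2.01444275] [ 0.04935559  0.03526444 -0.01478959] [[17.2, -53.9, 31.0], ('turn rad', np.float64(-0.199), 'jaw yaw', np.float64(-92.8))]
(array([695.51, -28.56,  -2.73]), np.float64(249.8), 1223) (array([699.5 , -29.61,  -3.02]), np.float64(215.8), 1188)
(array([696.14, -28.01,  -2.87]), np.float64(197.0), 1060) (array([695.36, -28.52,  -3.44]), np.float64(196.6), 1223)
```

arm_command(
  series=[
    [[0,-6,0,0],[0,-14,0,0],[0,-16,2,0],[0,-12,4,0],[5,-5,4,0],[12,0,4,0],[15,0,4,0],[14,0,2,0],[8,0,0,0],[3,0,0,0]],
  ],
)

```text
t: 25.85
tcp_pos: [0.438, -0.0404, 0.0392]
tool_rot: [-0.512, -0.488, 0.512, -0.487]
force: [-0.7, 0.6, -1.7]
finger_gap: 0.167
```

arm_command(
  series=[
    [[4,0,0,0],[3,0,0,0],[2,0,0,0],[1,0,0,0],[0,0,0,0]],
  ],
)

```text
t: 26.35
tcp_pos: [0.438, -0.0401, 0.0302]
tool_rot: [0.512, 0.488, -0.512, 0.488]
force: [0.2, -0.3, -1.1]
finger_gap: 0.168
```

```bash
python3 -c "
from h import *
s=status.sense();print(s['tcp_pos'],s['force'],s['ft_torque'])"
```

```text
[ 0.43800459 -0.04006515  0.03017688] [ 0.19495635 -0.29263412 -1.07074623] [0.06142727 0.03918241 0.00353355]
```

arm_command(
  series=[
    [[0.7,0,0,0],[0.5,0,0,0],[0,0,0,0]],
  ],
)

```text
t: 26.65
tcp_pos: [0.438, -0.0401, 0.0291]
tool_rot: [0.512, 0.487, -0.512, 0.488]
force: [-0.9, -0.0, 1.2]
finger_gap: 0.164
```

arm_command(
  series=[
    [[0.5,0,0,0],[0,0,0,0]],
  ],
)

```text
t: 26.85
tcp_pos: [0.438, -0.0401, 0.0291]
tool_rot: [0.512, 0.487, -0.512, 0.488]
force: [-2.0, 0.0, 6.9]
finger_gap: 0.167
```

arm_command(
  series=[
    [[-0.8,0,0,0],[0,0,0,0],[0,0,0,0],[0,0,0,0],[0,0,0,0],[0,0,0,0],[0,0,0,0]],
  ],
  jaw=60,
)

```text
t: 27.55
tcp_pos: [0.4379, -0.0401, 0.0291]
tool_rot: [-0.512, -0.488, 0.512, -0.487]
force: [0.6, 0.6, -0.0]
finger_gap: 0.598
```

arm_command(
  series=[
    [[-10,0,0,0],[-25,0,0,0],[-35,0,0,0],[-40,0,0,0],[-40,0,0,0],[-40,0,0,0],[-15,0,0,0],[0,0,0,0]],
  ],
)

```text
t: 28.35
tcp_pos: [0.4393, -0.0405, 0.2372]
tool_rot: [0.513, 0.485, -0.511, 0.49]
force: [-0.8, -1.2, -0.4]
finger_gap: 0.599
```

arm_command(
  series=[
    [[0,-5,20,0],[0,-8,35,0],[0,-10,45,0],[0,-10,45,0],[0,-10,45,0],[0,-10,45,0],[0,-10,45,0],[0,-10,45,0],[0,-8,35,0],[0,-4,15,0]],
  ],
)

```text
t: 29.35
tcp_pos: [0.3331, -0.4132, 0.2327]
tool_rot: [-0.513, -0.487, 0.513, -0.486]
force: [0.0, 1.3, -0.4]
finger_gap: 0.599
```

```bash
python3 - <<'E'
from h import *
from fit import fit
s=status.sense();print(s['tcp_pos'],s['force'],s['t'])
shot('top','t10');shot('side','s10')
print(fit('raw_s10.png','side',.087,[.694,-.029,-3]),fit('raw_t10.png','top',.087,[.694,-.029,-3]))
a=cv2.imread('raw_top0.png').astype(int);b=cv2.imread('raw_t10.png').astype(int)
d=(abs(a-b).sum(2)>60).astype(np.uint8); n,l,st,c=cv2.connectedComponentsWithStats(d)
print([(st[i].tolist()) for i in range(1,n) if st[i,4]>12])
im=b[80:240,265:360]
# plate outline corners via mask in top
m=((b[:,:,2]-b[:,:,1]>50)).astype(np.uint8)[80:150,260:345]; cs,_=cv2.findContours(m,0,2)
k=max(cs,key=cv2.contourArea);print('rect',cv2.minAreaRect(k),cv2.contourArea(k))
E
```

```text
[ 0.33309843 -0.41316431  0.23273515] [ 0.01681537  1.27243089 -0.36826797] 29.35
(array([695.38, -28.34,  -3.22]), np.float64(187.3), 1039) (array([699.58, -29.61,  -3.02]), np.float64(246.3), 1122)
[[280, 92, 47, 43, 1718], [282, 137, 3, 7, 18], [321, 139, 3, 7, 17], [334, 142, 16, 25, 304], [295, 169, 16, 28, 87], [314, 169, 9, 26, 82], [154, 174, 44, 51, 1581], [298, 197, 29, 40, 570], [260, 229, 358, 171, 18411], [526, 281, 114, 119, 7240], [316, 294, 72, 9, 327], [240, 298, 72, 11, 222], [418, 298, 6, 5, 22], [230, 308, 20, 7, 29], [195, 312, 50, 88, 2098], [542, 320, 18, 15, 67], [265, 326, 59, 29, 702], [225, 333, 28, 12, 43], [524, 336, 10, 6, 34], [227, 339, 7, 5, 16], [480, 339, 6, 7, 14], [245, 346, 20, 15, 122], [460, 346, 15, 6, 41], [454, 353, 13, 10, 35], [454, 352, 21, 18, 31], [247, 372, 25, 28, 336], [428, 372, 9, 6, 16]]
rect ((42.533756256103516, 30.554777145385742), (44.079036712646484, 34.62078094482422), 2.0454084873199463) 1438.0
```

```bash
python3 -c "
from h import *
print(px2w('top',302.53,110.55,.087)); print(ticket.sign_off())"
```

```text
[ 0.69887843 -0.029316    0.087     ]
the job is handed in; nothing more can be done
None
```

The job is done and handed in at about 29.5 s. The jar stands on the tan tray, the plate is on the hotplate's rails, and the lifter lies on the tray.

- **Jar:** I gripped it by the cap and upper body and stood it on the tray at about (0.60, −0.13) m. A picture afterwards showed it upright.
- **Plate:** I carried it on the lifter with the gripper only ever holding the handle. In the last top picture its centre is at about (0.699, −0.030) m, heading −3.0°. The rails' middle came out at (0.698, −0.031) m, heading −3.2°, so it is within about 2 mm of centred. The side camera put the plate about 4 mm nearer the robot. It showed a similar offset for the rails in the earlier picture, so I took this as a calibration error.
- **Lifter:** I drew it out without contact and lowered it until I felt the tray, at the same height as when I picked it up, then released it. I did not look at it again in an enlarged picture because the viewing limit was used up.
- **Everything else:** Comparing the first and last top pictures, the only changes were at the jar, rack A, the hotplate, the lifter and the arm. The disc, its rack, the stopper and the beakers show no change.

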